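# Index the swing candling lamp to its working notch

## Task

Swing the overhead candling lamp from its parking notch to the next notch, over the egg rest: pull the steel ring on the lamp arm up to free the spring pin, turn the arm anticlockwise (seen from above), and let the pin drop fully home in the next notch, then let go. Feel for the notch gently and never force the pin against the plate; leave the jar, the egg box and the hand candler where they are.

Things in the scene. Friction and masses are not known exactly. Their poses are not given: they have to be found in the camera images.
- stand: fixed lamp stand: round cast foot 150 mm across with a post. Origin on the vertical swivel axis at bench height, z up; its x axis points along the lamp arm as parked (towards the parking notch).
- plate (a point): on the swivel axis, level with the flat upper face of the horizontal steel index plate, 100 mm above the bench. Only two notches in its rim, both 3.6 mm wider than the pin: the parking notch at swivel = 0 and the next (working) one, whose angle is not measured: anywhere from 0.62 to 0.92 rad. Flat plate between them and 0.5 rad beyond.
- rest (a point): centre of the top of the wooden egg rest, 120 mm square, 18 mm high, fixed to the bench 220 mm from the axis; holds four fixed upright eggs, tops 66 mm above the bench
- swivel (a joint): turn of the lamp arm about the swivel axis in rad: 0 as parked, growing anticlockwise seen from above, range -0.1 to 1.25, friction about 1 N at the ring. Flat bar 30 mm wide, underside 108 mm and top 122 mm above the bench, from the axis out to the hood
- hood (a point): underside centre of the tin lamp hood on the arm's end, 220 mm from the axis; hood 88 mm across, 83 to 141 mm above the bench
- plunger: spring plunger on the arm, 100 mm from the axis: upright steel ring, 39 mm outside, bar 9 mm thick (pinch 9 mm across the arm), on a stem. Origin at the ring's centre, 172 mm above the bench when home; x along the arm outwards, z up. Fixed housing below it ends at 138 mm. Slides up only, 0 to 18 mm (hard stop); spring pushes down 5 N at home, 7.5 N at 10 mm, 9.5 N at 18 mm
- pin_tip (a point): round lower end of the plunger's 10 mm pin, 90 mm above the bench when home. Clear of a notch when lifted 10 mm. Let go between notches it rests on the plate, ring and all 10 mm above home, and slides with about 2 N of drag; over the working notch it snaps down 10 mm and then stops the arm. The force between pin and plate must never exceed 35 N
- jar: bystander: brown stoneware jar, 94 mm across, 105 mm high, 0.7 kg, origin at its underside
- egg_box: bystander: shut red plastic egg box, 109 x 159 mm, 68 mm high, origin at its underside
- candler: bystander: upright tin hand candler, 66 mm across with a side ring handle, 107 mm high, origin at its underside

How it is judged (in metres and radians):
On the way, in this order (a step that is already met when the one before it is completed fails the run):
1. the ring is pulled up and the pin is clear of the parking notch (z of plunger in the frame of stand above 0.1805 m and value of joint swivel below 0.2 rad), for 0.1 s.
2. the lamp arm is swung on past 0.4 rad from the parking notch (value of joint swivel above 0.4 rad), for 0.1 s.
At the end, for the whole second after the job is handed in: the pin is home in the working notch (ring no more than 2 mm above its home height, arm between 0.55 and 0.99 rad) and the arm is at rest (z of plunger in the frame of stand below 0.174 m and value of joint swivel between 0.55 and 0.99 rad and velocity of joint swivel between -0.02 and 0.02 rad/s); the robot touches nothing.
It fails at once if the pin is forced against the index plate with more than 35 N (contact force between plunger and stand above 35 N).
It fails at once if the jar, egg box or hand candler is moved by more than 15 mm (distance of any of jar, egg_box, candler from where it was at the start of the episode above 0.015 m).
It also fails if it takes over 42 s, if anything falls off the work surface, if the arm or the gripper's body presses on something with over 40 N, if the wrist force passes 120 N, or if a joint passes its speed limit or range.

## Robot

A 6-joint arm with a two-finger parallel gripper is mounted at the origin on the work surface. World frame = base frame: x ahead of the robot, y to its left, z up, the work surface at z = 0. Lengths are in mm, angles in degrees, forces in N, time in s.
With the tool pointing down it reaches from about 350 to 850 mm from the base axis. Payload 8.1 kg.
Tool frame: the origin (TCP) lies midway between the tips of the shut fingers; the grasp point (between the pads) lies hold_point_z behind it (hold_point_z is the distance from the TCP to the grasp point, in mm); z points along the fingers, x is the direction in which the jaws open and shut, and the axes are right-handed (so a half turn about z gives the same grasp; the last joint's range is limited). The gripper opens to 85 mm and grips with 20 to 120 N. Pads are 22 mm wide; open, the fingers measure 114 mm over their backs; the gripper's body (76 mm by 85 mm) begins 54 mm behind the grasp point. The pads swing forward as they close: fully open they stand 13 mm farther back than shut.
Start: joints at [-70.096, 7.471, 85.268, -0, 87.261, -4.893], TCP at [251.668, -544.673, 231.292] pointing down, gripper open.
Joint ranges: [-169.43, 169.43], [-51.17, 129.36], [1.28, 143.12], [-76.62, 256.62], [0, 156.53], [-152.29, 152.29]. Speed limits (degrees/s): [136.94, 136.94, 159.86, 180, 180, 180].

## Interface

Orientations are given as [roll, pitch, yaw] about the fixed x, y, z axes, in that order (R = Rz(yaw) Ry(pitch) Rx(roll)).
In Python, from bench import * gives the robot as it stands.
- The arm moves only by the shell command python3 -m pendant 'ROWS' [OPENING] [FORCE]. ROWS is JSON, a list that holds one entry, the list of rows, each a list of 4 numbers: the shift along the tool's x, y, z normalised to -1 to 1, where 1 is 0.02 m, then the turn about the tool's z normalised to -1 to 1, where 1 is 0.08 rad. A call has exactly 10 rows; each row shifts and turns the pose as measured when the row begins, along the tool's axes as they then stand; what a row does not reach is not made up. A row lasts 1/12 s, in which the tool goes at most 41.7 mm and 7.16 degrees, less where a joint would pass 70% of its speed; a pose out of reach is approached as far as the arm can. A call with a number of a shift or a turn outside -1 to 1 is refused whole. A call with a gripper value outside its range is refused whole. OPENING is the gripper's target within -1 to 1 (fully open at 1, half-way at 0, shut at -1), set as the call begins (- or left out, the last holds). The fingers move at their own pace and stop on an object; FORCE is the grip in N (left out, the last holds). Time passes only in rows, so rows that do not move let the fingers close, or fill a call up. It gives the time, the measured TCP pose, the force and the opening at its end, in the units of the state.
- sense(): the state, without advancing time (a new reading comes with each control period).
- snapshot(name): name is "side" or "top" or "wrist"; returns the picture (384x512x3 uint8, red, green, blue); there is no depth.
- calibration(name): a dict with "mtx" (3x3 intrinsics, pixels), "world_to_cam" (4x4, takes a point from world to camera coordinates); the wrist camera has in their place "hand_eye" (4x4, takes a point from camera to tool coordinates, whose origin is the TCP and whose axes are the tool frame's). Camera axes: x right, y down, z forward; pixel columns grow to the right and rows downward; lengths in mm; the calibration is good to about 2 mm. The wrist camera is an equidistant fisheye: a pixel r from the principal point sees the ray r / f radians off the axis. A picture is of the moment at which its call begins: read the wrist's pose just before it. calibration takes no time and is no camera call.
- hand_in(): hands the job in, once; it reports no verdict.
The state is a dict: "time": time; "joint_pos": joint angles; "qd": joint speeds; "joint_efforts": joint torques, N m; "tool_pos": TCP position; "tcp_rot": TCP orientation; "ft_force": force on the tool from outside, world axes, zero at the start; "wrist_torque": the same for the moment, N m; "finger_gap": finger opening in mm.
Only numpy, scipy, OpenCV 4.12 (cv2) and the standard library are available. Lean on these libraries where they do the work, as an engineer would, in place of code of your own. Each camera call takes 0.05 s, during which the arm holds its last target.

## Working session

There is one attempt and no reset: what is moved stays moved. The work goes in short steps, Python scripts to look and compute and a shell command to move; the robot and the scene stay as the last step left them, time stands still between calls to the robot, and variables do not carry over. Pictures are saved under pics/ and viewed, and the job is handed in when it is done.

```bash
ls; mkdir -p pics; python3 - <<'E'
from bench import *
import cv2
print(sense())
print(hold_point_z if 'hold_point_z' in globals() else [k for k in globals() if not k.startswith('__')])
for n in("side","top"):
    cv2.imwrite(f"pics/{n}0.png",snapshot(n)[:,:,::-1])
    print(n,calibration(n))
print(calibration("wrist"))
E
```

```text
pics
{'time': 0.0, 'joint_pos': array([-7.00941367e+01,  7.51598425e+00,  8.53293137e+01,  1.09064319e-03,
        8.72615787e+01, -4.89190097e+00]), 'qd': array([ 0.06816369,  0.08674605, -0.05723755,  0.04517852,  0.08862936,
        0.00576672]), 'joint_efforts': array([-1.24058803e-03, -5.69409835e+01, -5.00546622e+01, -3.64448370e-04,
        1.50090567e-02, -1.78849660e-05]), 'tool_pos': array([ 251.49964426, -544.1398397 ,  230.23496998]), 'tcp_rot': array([-1.79989801e+02,  1.06394458e-01, -6.52022794e+01]), 'ft_force': array([0.4674038 , 0.31227855, 0.48034152]), 'wrist_torque': array([-0.04926739, -0.00616149, -0.01329402]), 'finger_gap': 85.28560616697021}
18.700000000000003
side {'mtx': array([[468.6110427 ,   0.        , 254.4022801 ],
       [  0.        , 468.6110427 , 194.04759152],
       [  0.        ,   0.        ,   1.        ]]), 'world_to_cam': array([[-8.44941440e-01, -5.34705809e-01, -1.27930303e-02,
         4.73558574e+02],
       [-4.00299504e-01,  6.48054224e-01, -6.47908967e-01,
         3.29507483e+02],
       [ 3.54731266e-01, -5.42324092e-01, -7.616103
[... 462 characters left out ...]
32808e+02],
       [ 1.93634328e-01, -1.22457724e-02, -9.80997344e-01,
         1.10082137e+03],
       [ 0.00000000e+00,  0.00000000e+00,  0.00000000e+00,
         1.00000000e+00]])}
{'mtx': array([[297.31863964,   0.        , 253.72263876],
       [  0.        , 297.31863964, 192.97511348],
       [  0.        ,   0.        ,   1.        ]]), 'hand_eye': array([[ 9.99999606e-01, -5.34188085e-04,  7.09450313e-04,
         1.39139282e+00],
       [ 2.82567987e-04,  9.48736003e-01,  3.16069481e-01,
        -8.07904565e+01],
       [-8.41921605e-04, -3.16069156e-01,  9.48735780e-01,
        -1.42527218e+02],
       [ 0.00000000e+00,  0.00000000e+00,  0.00000000e+00,
         1.00000000e+00]])}
```

View pics/side0.png

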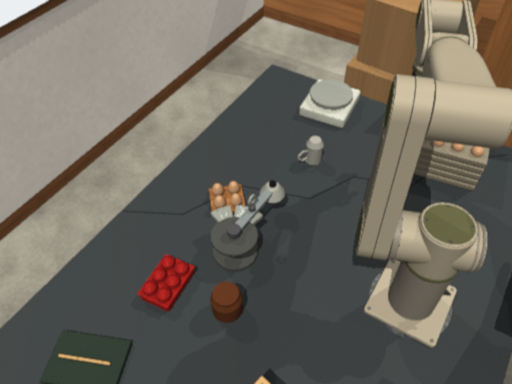

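View pics/top0.png

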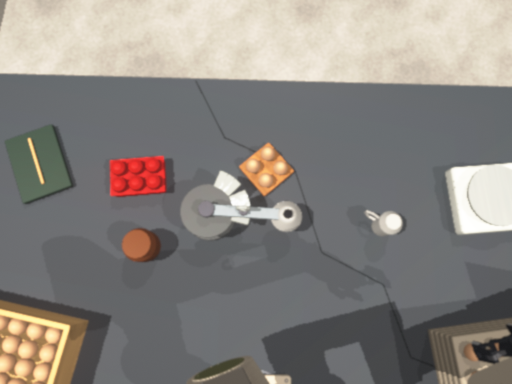

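The top view has the post at about (206,209), the hood at (288,214) and the rest at (267,168). I'll zoom in on these to place the ring.

```bash
cat > h.py <<'E'
from bench import *
import numpy as np, cv2
from scipy.spatial.transform import Rotation as R
def ray(n,u,v):
    c=calibration(n); T=np.linalg.inv(c["world_to_cam"]); K=c["mtx"]
    d=T[:3,:3]@np.linalg.solve(K,[u,v,1.]); return T[:3,3],d
def onz(n,u,v,z):
    o,d=ray(n,u,v); return o+d*(z-o[2])/d[2]
def two(a,b):
    (o,d),(p,e)=a,b; d=d/np.linalg.norm(d); e=e/np.linalg.norm(e)
    s,t=np.linalg.lstsq(np.c_[d,-e],p-o,rcond=None)[0]
    return (o+s*d+p+t*e)/2, np.linalg.norm(o+s*d-p-t*e)
def proj(n,P):
    c=calibration(n); q=c["world_to_cam"]@np.r_[P,1]; q=c["mtx"]@q[:3]; return q[:2]/q[2]
def wray(u,v,s):
    c=calibration("wrist"); K=c["mtx"]; x=np.array([u-K[0,2],v-K[1,2]])/K[0,0]; r=np.hypot(*x)
    d=np.r_[x/r*np.sin(r),np.cos(r)] if r>0 else np.array([0,0,1.])
    H=c["hand_eye"]; Rt=R.from_euler("xyz",s["tcp_rot"],degrees=True).as_matrix()
    return Rt@H[:3,3]+s["tool_pos"], Rt@H[:3,:3]@d
def wproj(P,s):
    c=calibration("wrist");H=c["hand_eye"];Rt=R.from_euler("xyz",s["tcp_rot"],degrees=True).as_matrix()
    t=Rt.T@(np.array(P)-s["tool_pos"]); q=H[:3,:3].T@(t-H[:3,3]); r=np.arctan2(np.hypot(q[0],q[1]),q[2])
    k=c["mtx"]; return k[:2,2]+k[0,0]*r*q[:2]/np.hypot(q[0],q[1])
E
python3 - <<'E'
from h import *
t=cv2.imread("pics/top0.png")[150:250,170:320]; s=cv2.imread("pics/side0.png")[165:275,195:300]
cv2.imwrite("pics/tz.png",cv2.resize(t,None,fx=5,fy=5,interpolation=cv2.INTER_CUBIC))
cv2.imwrite("pics/sz.png",cv2.resize(s,None,fx=5,fy=5,interpolation=cv2.INTER_CUBIC))
E
```

```text
(no output)
```

View pics/tz.png

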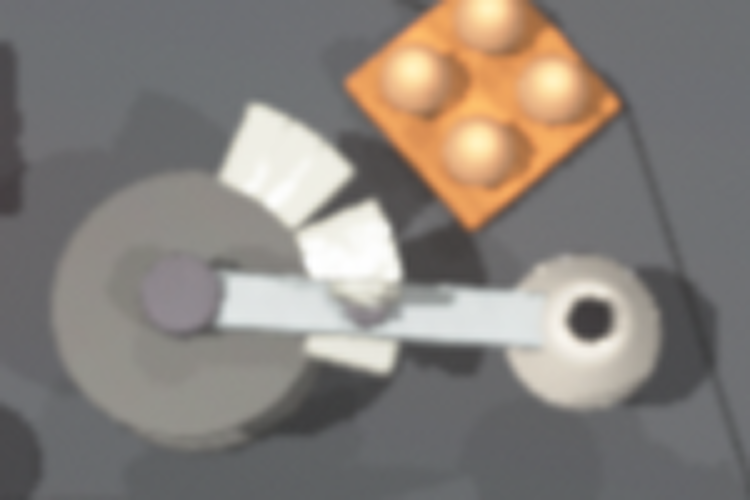

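View pics/sz.png

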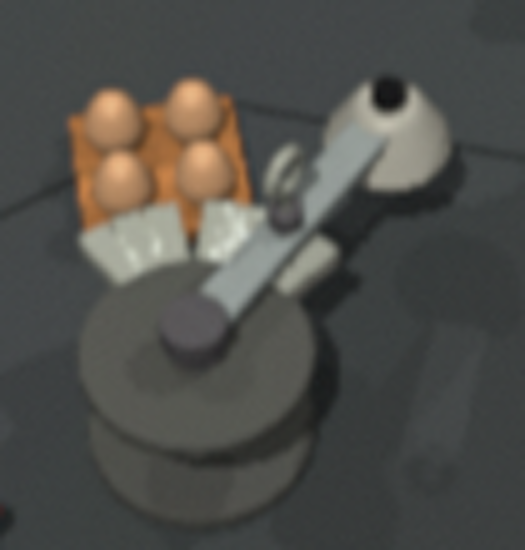

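```bash
python3 - <<'E'
from h import *
T=lambda x,y:(170+(x+.5)/5-.5,150+(y+.5)/5-.5)
S=lambda x,y:(195+(x+.5)/5-.5,165+(y+.5)/5-.5)
a=onz("top",*T(225,299),122)[:2];b=onz("top",*T(535,319),122)[:2]
d=(b-a)/np.linalg.norm(b-a);print("arm",a,b,np.degrees(np.arctan2(d[1],d[0])))
for z in(122,130): print("post",z,onz("top",*T(180,293),z)[:2], onz("side",*S(197,325),z)[:2])
print("hoodtop black",two(ray("top",*T(591,319)),ray("side",*S(389,95))))
ro=two(ray("top",*T(362,291)),ray("side",*S(283,172)));print("ring",ro)
print("housing",onz("top",*T(367,306),138),onz("side",*S(287,215),138))
for z in(100,): 
  p=onz("top",*T(300,228),z)[:2];q=onz("top",*T(350,185),z)[:2];print("gap",p,q)
# rest
print("rest",[onz("top",*T(x,y),18)[:2].round(0) for x,y in((345,82),(472,230),(622,103))])
print("jar",onz("top",142,244,105),"box",onz("top",138,175,60),"cand",onz("top",388,222,107))
E
```

```text
arm [552.76171716 109.81728139] [545.54688223 -58.3304641 ] -92.4569237192383
post 122 [555.50789559 134.28438921] [553.69051673 127.14720679]
post 130 [554.16620234 133.35057635] [550.12453805 131.78678047]
hoodtop black (array([542.96859096, -87.26864753, 139.80017928]), np.float64(0.9064573298964703))
ring (array([548.50573988,  34.1663086 , 180.03051639]), np.float64(0.8653783980875576))
housing [548.03260551  32.49487436 138.        ] [546.07365077  33.8336608  138.        ]
gap [597.38189819  71.79736287] [622.56902905  44.66281816]
rest [array([705.,  52.]), array([615., -26.]), array([ 696., -116.])]
jar [456.64834166 303.10287484 105.        ] box [659.20178786 341.75117426  60.        ] cand [ 530.83693343 -365.96332612  107.        ]
```

The two views give the axis at about (552,133), the ring at about (548,33), and the arm pointing about -92.5° in world. The gap in the plate rim suggests a working notch near 0.70 rad. I'll work out the approach in tool axes next.

```bash
python3 - <<'E'
from h import *
psi=-65.2
for i in range(10):
    p=np.radians(psi); dx,dy=10.5,20.5
    print(round((dx*np.cos(p)+dy*np.sin(p))/20,2),round((dx*np.sin(p)-dy*np.cos(p))/20,2),round(psi,1)); psi+=4.58
E
```

```text
-0.71 -0.91 -65.2
-0.64 -0.96 -60.6
-0.56 -1.01 -56.0
-0.47 -1.05 -51.5
-0.39 -1.08 -46.9
-0.3 -1.11 -42.3
-0.21 -1.13 -37.7
-0.12 -1.15 -33.1
-0.03 -1.15 -28.6
0.06 -1.15 -24.0
```

```bash
python3 -m pendant '[[[-0.65,-0.85,0,-1],[-0.6,-0.9,0,-1],[-0.5,-0.92,0,-1],[-0.42,-0.95,0,-1],[-0.35,-0.97,0,-1],[-0.27,-1,0,-1],[-0.19,-1,0,-1],[-0.1,-1,0,-1],[-0.03,-1,0,-1],[0.05,-1,0,-1]]]' 1 20
```

```text
time: 0.93
tool_pos: [343.2, -351.9, 224.4]
tcp_rot: [-179.6, 0.5, -17.7]
ft_force: [-0.5, 0.0, 0.4]
finger_gap: 85.4
```

```bash
python3 -m pendant '[[[0.3,-1,-0.05,-1],[0.35,-1,-0.05,-1],[0.4,-1,-0.05,-1],[0.5,-1,-0.05,-0.3],[0.5,-1,-0.05,0],[0.5,-1,-0.05,0],[0.5,-1,-0.05,0],[0.5,-1,-0.05,0],[0.5,-1,-0.05,0],[0.5,-1,-0.05,0]]]'
python3 -m pendant '[[[0.5,-1,-0.05,0],[0.5,-1,-0.05,0],[0.5,-1,-0.05,0],[0.5,-1,-0.05,0],[0.5,-1,-0.05,0],[0.45,-1,-0.05,0],[0.45,-0.9,-0.05,0],[0.3,-0.5,-0.05,0],[0,0,-0.05,0],[0,0,-0.05,0]]]'
```

```text
time: 1.77
tool_pos: [452.5, -148.5, 231.6]
tcp_rot: [-179.2, 0.7, -1.5]
ft_force: [-0.2, -1.3, -1.0]
finger_gap: 85.3
time: 2.6
tool_pos: [531.9, 9.8, 238.7]
tcp_rot: [-179.1, 1.2, -1.2]
ft_force: [-0.3, -0.7, 0.3]
finger_gap: 85.4
```

```bash
python3 - <<'E'
from h import *
s=sense();im=snapshot("wrist");print({k:np.round(s[k],2) for k in("time","tool_pos","tcp_rot","ft_force")})
cv2.imwrite("pics/w1.png",im[:,:,::-1])
import pickle;pickle.dump(s,open("s1.pkl","wb"))
print(wproj([548,33,190],s))
E
```

```text
{'time': np.float64(2.6), 'tool_pos': array([531.91,   9.81, 238.65]), 'tcp_rot': array([-179.06,    1.19,   -1.21]), 'ft_force': array([-0.34, -0.67,  0.31])}
[278.05612082 183.37962019]
```

View pics/w1.png

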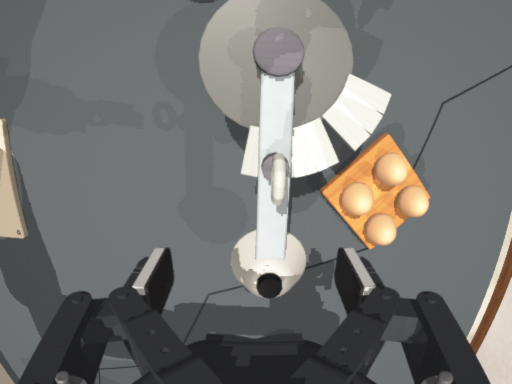

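```bash
python3 - <<'E'
from h import *
im=cv2.imread("pics/w1.png")[80:230,200:400]
cv2.imwrite("pics/w1z.png",cv2.resize(im,None,fx=4,fy=4,interpolation=cv2.INTER_CUBIC))
E
```

```text
(no output)
```

View pics/w1z.png

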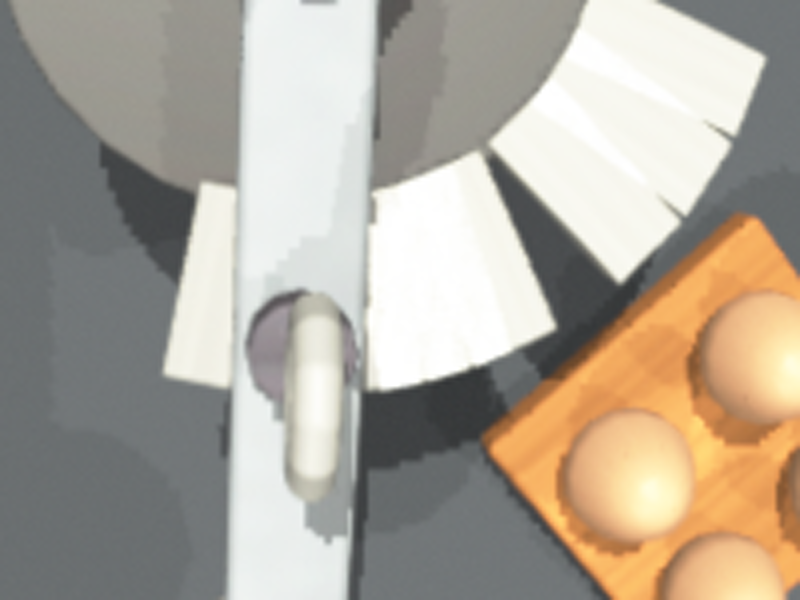

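```bash
python3 - <<'E'
from h import *
import pickle;s=pickle.load(open("s1.pkl","rb"))
Z=lambda x,y:(200+(x+.5)/4-.5,80+(y+.5)/4-.5)
def z(p,h):
    o,d=wray(*p,s); return (o+d*(h-o[2])/d[2])[:2]
A=two(wray(278.5,50,s),ray("top",206,208.6));print("post",A)
a=z((278.5,80),122);b=z((271.5,222),122);print("arm",a,b,np.degrees(np.arctan2(*(b-a)[::-1])))
print("housing",z(Z(301,347),138),"ringends",z(Z(318,297),177),z(Z(310,497),177),"crown",z(Z(314,390),191))
print("ring w/top view",two(wray(*Z(314,395),s),ray("top",170+362/5,150+291/5)))
ax=np.array([552.5,133])
for p in((553,325),(620,280),(586,303),(488,150)):
    q=z(Z(*p),100)-ax;print("gap",q+ax,np.hypot(*q),np.degrees(np.arctan2(q[1],q[0])))
E
```

```text
post (array([553.3870489 , 132.3089028 , 127.51884287]), np.float64(0.47844784954704517))
arm [553.09310853 106.33799603] [545.94197453 -24.19195907] -93.13583657371488
housing [548.37771372  33.25414472] ringends [549.53861235  50.81532922] [548.1325175   13.72675851] crown [547.98275429  37.60529162]
ring w/top view (array([548.5651525,  33.2549487, 177.4101811]), np.float64(0.4745604432542869))
gap [612.86479269  30.04740379] 119.34464907197064 -59.61537763556126
gap [629.85033361  41.5294031 ] 119.79125262698686 -49.78111796097015
gap [621.18788276  35.64083258] 119.15046251689054 -54.79664228547741
gap [595.3757377  72.8580867] 73.86053492145068 -54.514570825738176
```

```bash
python3 -m pendant '[[[0.4,-0.6,0,0.3],[0.4,-0.58,0,0],[0,0,0.2,0],[0,0,0.6,0],[0,0,0.7,0],[0,0,0.7,0],[0,0,0.5,0],[0,0,0,0],[0,0,0,0],[0,0,0,0]]]'
```

```text
time: 3.48
tool_pos: [545.3, 27.1, 178.6]
tcp_rot: [-179.3, 1.4, -2.8]
ft_force: [0.2, 0.8, 0.1]
finger_gap: 85.4
```

```bash
python3 - <<'E'
from h import *
s=sense();im=snapshot("wrist");print({k:np.round(s[k],2) for k in("time","tool_pos","tcp_rot","ft_force")})
cv2.imwrite("pics/w2.png",im[:,:,::-1])
p=np.radians(s["tcp_rot"][2]);d=np.array([548.5,33])-s["tool_pos"][:2]
print("tool x,y,z shift",d@[np.cos(p),np.sin(p)],d@[np.sin(p),-np.cos(p)],s["tool_pos"][2]-161)
E
```

```text
{'time': np.float64(3.48), 'tool_pos': array([545.25,  27.15, 178.58]), 'tcp_rot': array([-179.26,    1.4 ,   -2.83]), 'ft_force': array([0.2 , 0.8 , 0.11])}
tool x,y,z shift 2.9530964269225852 -6.0039788918045005 17.577568513019997
```

View pics/w2.png

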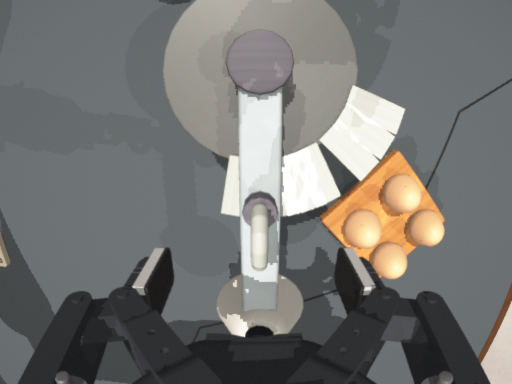

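The ring at (259,235) sits about 5 px right of the jaw midline, which agrees with the +3 mm I computed. I'll make that last adjustment and then close.

```bash
python3 -m pendant '[[[0.15,-0.3,0.3,0],[0,0,0.3,0],[0,0,0.27,0],[0,0,0,0],[0,0,0,0],[0,0,0,0],[0,0,0,0],[0,0,0,0],[0,0,0,0],[0,0,0,0]]]'
```

```text
time: 4.37
tool_pos: [550.6, 34.0, 162.8]
tcp_rot: [-179.3, 1.1, -2.8]
ft_force: [0.1, 0.0, -0.4]
finger_gap: 85.4
```

```bash
python3 - <<'E'
from h import *
s=sense();im=snapshot("wrist");print({k:np.round(s[k],2) for k in("time","tool_pos","tcp_rot","ft_force")})
cv2.imwrite("pics/w3.png",im[:,:,::-1])
cv2.imwrite("pics/s3.png",cv2.resize(snapshot("side")[130:290,160:350,::-1],None,fx=4,fy=4))
p=np.radians(s["tcp_rot"][2]);d=np.array([548.5,33])-s["tool_pos"][:2]
print("tool x,y,z shift",d@[np.cos(p),np.sin(p)],d@[np.sin(p),-np.cos(p)],s["tool_pos"][2]-161)
E
```

```text
{'time': np.float64(4.37), 'tool_pos': array([550.65,  33.97, 162.79]), 'tcp_rot': array([-179.26,    1.08,   -2.79]), 'ft_force': array([ 0.06,  0.04, -0.44])}
tool x,y,z shift -2.0991141900359853 1.0726402790914755 1.7884431359532869
```

View pics/w3.png

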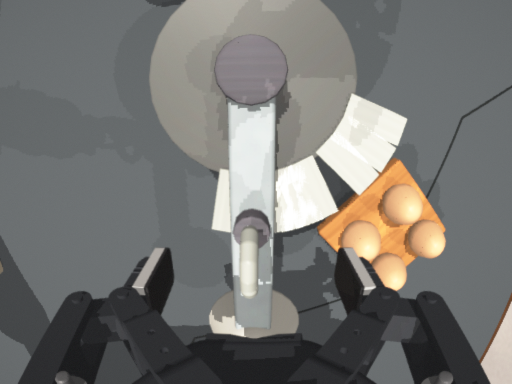

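View pics/s3.png

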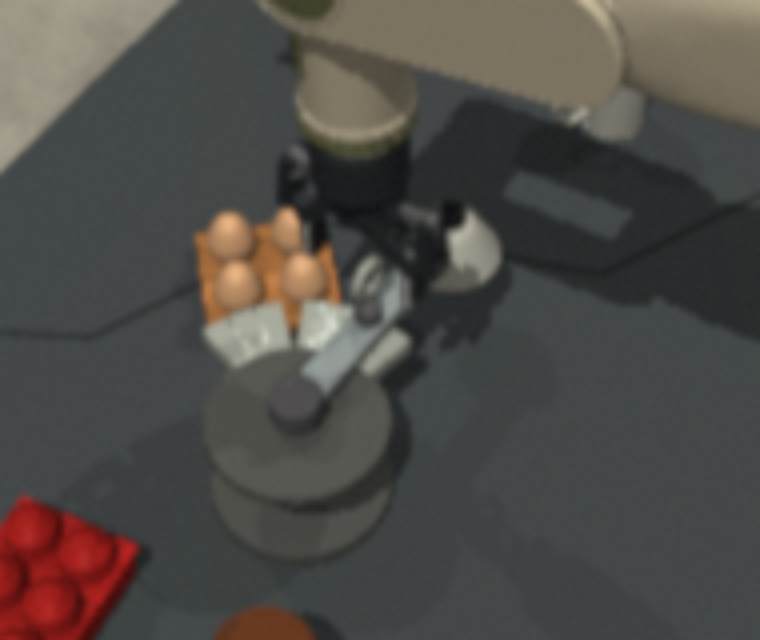

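```bash
python3 -m pendant '[[[-0.1,0.05,0.05,0],[0,0,0,0],[0,0,0,0],[0,0,0,0],[0,0,0,0],[0,0,0,0],[0,0,0,0],[0,0,0,0],[0,0,0,0],[0,0,0,0]]]' -1 20
```

```text
time: 5.3
tool_pos: [548.3, 32.9, 161.9]
tcp_rot: [-179.3, 1.1, -2.8]
ft_force: [-1.8, -0.1, 1.2]
finger_gap: 8.1
```

```bash
python3 - <<'E'
from h import *
s=sense();im=snapshot("wrist");print({k:np.round(s[k],2) for k in("time","tool_pos","tcp_rot","ft_force","finger_gap","wrist_torque")})
cv2.imwrite("pics/w4.png",im[:,:,::-1])
E
```

```text
{'time': np.float64(5.3), 'tool_pos': array([548.3 ,  32.88, 161.87]), 'tcp_rot': array([-179.26,    1.07,   -2.79]), 'ft_force': array([-1.82, -0.14,  1.21]), 'finger_gap': np.float64(8.13), 'wrist_torque': array([0.02, 0.  , 0.09])}
```

View pics/w4.png

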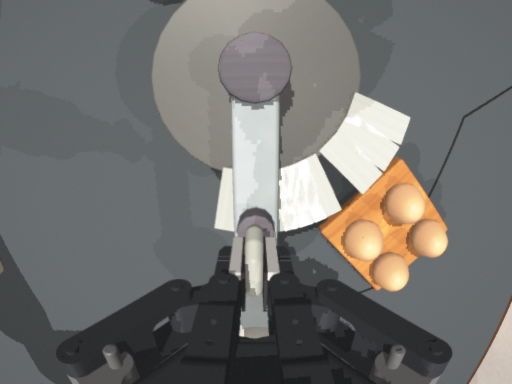

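The fingers hold the ring with a gap of 8.1 mm and almost no side load. Next I'll lift about 12 mm.

```bash
python3 -m pendant '[[[0,0,0,0],[0,0,-0.15,0],[0,0,-0.15,0],[0,0,-0.15,0],[0,0,-0.15,0],[0,0,0,0],[0,0,0,0],[0,0,0,0],[0,0,0,0],[0,0,0,0]]]' -1 45
```

```text
time: 6.18
tool_pos: [546.5, 33.0, 170.1]
tcp_rot: [-179.2, 1.4, -2.8]
ft_force: [1.9, 0.8, -7.3]
finger_gap: 7.8
```

```bash
python3 -m pendant '[[[0.05,0,-0.15,0],[0.03,0,-0.15,0],[0,0,-0.1,0],[0,0,0,0],[0,0,0,0],[0,0,0,0],[0,0,0,0],[0,0,0,0],[0,0,0,0],[0,0,0,0]]]'
```

```text
time: 7.02
tool_pos: [546.8, 32.9, 177.1]
tcp_rot: [-179.2, 1.7, -2.8]
ft_force: [1.5, 0.6, -9.4]
finger_gap: 7.8
```

```bash
python3 - <<'E'
from h import *
s=sense();im=snapshot("wrist");print({k:np.round(s[k],2) for k in("time","tool_pos","tcp_rot","ft_force","finger_gap","wrist_torque")})
cv2.imwrite("pics/s5.png",cv2.resize(snapshot("side")[160:280,195:305,::-1],None,fx=5,fy=5))
E
```

```text
{'time': np.float64(7.02), 'tool_pos': array([546.81,  32.93, 177.08]), 'tcp_rot': array([-179.23,    1.67,   -2.81]), 'ft_force': array([ 1.47,  0.57, -9.43]), 'finger_gap': np.float64(7.79), 'wrist_torque': array([-0.04, -0.47, -0.1 ])}
```

View pics/s5.png

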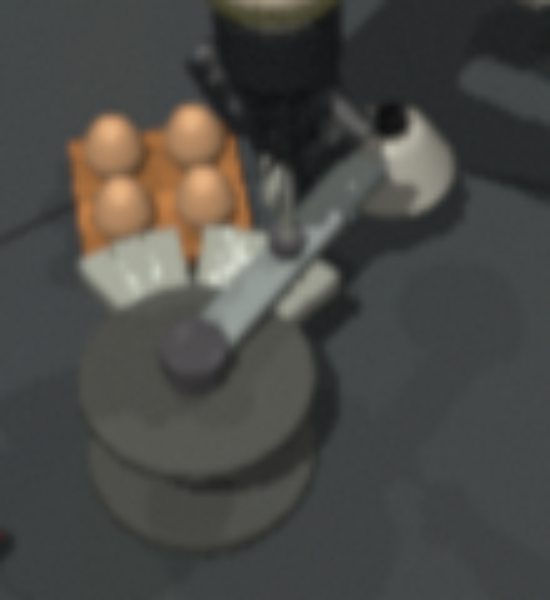

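```bash
python3 -m pendant '[[[0.1,0,0,-0.25],[0.2,0,0,-0.5],[0.2,0,0,-0.5],[0.2,0,0,-0.5],[0.2,0,0,-0.5],[0.2,0,0,-0.5],[0.1,0,0,-0.25],[0,0,0,0],[0,0,0,0],[0,0,0,0]]]'
cat > st.py <<'E'
from h import *
s=sense();ax=np.array([553,132.5]);q=s["tool_pos"][:2]-ax
phi=np.degrees(np.arctan2(q[1],q[0]))+92.6
y=s["tcp_rot"][2]
print("t",s["time"],"swivel(tcp)",np.radians(phi).round(3),"r",np.hypot(*q).round(1),"yaw err",(y+2.6-phi).round(1),"z",s["tool_pos"][2].round(1))
p=np.radians(y);f=s["ft_force"];print("F tool x",(f[:2]@[np.cos(p),np.sin(p)]).round(1),"y",(f[:2]@[np.sin(p),-np.cos(p)]).round(1),"up",f[2].round(1),"gap",s["finger_gap"].round(1),s["wrist_torque"].round(2))
E
python3 st.py
```

```text
time: 7.95
tool_pos: [571.9, 34.7, 175.9]
tcp_rot: [-178.8, 1.5, 11.9]
ft_force: [2.4, 0.3, -9.0]
finger_gap: 7.9
t 7.95 swivel(tcp) 0.236 r 99.6 yaw err 1.0 z 175.9Traceback (most recent call last):
  File "st.py", line 6, in <module>
    p=np.radians(y);f=s["ft_force"];print("F tool x",(f[:2]@[np.cos(p),np.sin(p)]).round(1),"y",(f[:2]@[np.sin(p),-np.cos(p)]).round(1),"up",f[2].round(1),"gap",s["finger_gap"].round(1),s["wrist_torque"].round(2))
                                                                                                                                                                 ^^^^^^^^^^^^^^^^^^^^^
AttributeError: 'float' object has no attribute 'round'
```

Excellent: the swivel is at 0.24 and the forces are low. I'll carry on to about 0.47.

```bash
sed -i 's/s\["finger_gap"\].round(1)/round(s["finger_gap"],1)/' st.py
python3 -m pendant '[[[0.1,0,-0.02,-0.2],[0.2,0,-0.02,-0.5],[0.2,0,-0.02,-0.5],[0.2,0,0,-0.5],[0.2,0,0,-0.5],[0.2,0,0,-0.5],[0.1,0,0,-0.2],[0,0,0,0],[0,0,0,0],[0,0,0,0]]]'
python3 st.py
```

```text
time: 8.78
tool_pos: [594.9, 42.3, 176.4]
tcp_rot: [-178.4, 1.2, 25.8]
ft_force: [2.1, 1.6, -9.5]
finger_gap: 7.8
t 8.7833 swivel(tcp) 0.48 r 99.4 yaw err 0.9 z 176.4
F tool x 2.6 y -0.5 up -9.5 gap 7.8 [ 0.07 -0.54 -0.17]
```

```bash
python3 -m pendant '[[[0,0,0.06,0],[0,0,0.06,0],[0,0,0.06,0],[0,0,0,0],[0,0,0,0],[0,0,0,0],[0,0,0,0],[0,0,0,0],[0,0,0,0],[0,0,0,0]]]' -1 30
python3 st.py
```

```text
time: 9.62
tool_pos: [594.9, 42.3, 173.4]
tcp_rot: [-178.4, 1.1, 25.7]
ft_force: [1.5, 0.1, -9.0]
finger_gap: 7.5
t 9.6167 swivel(tcp) 0.48 r 99.5 yaw err 0.8 z 173.4
F tool x 1.4 y 0.6 up -9.0 gap 7.5 [ 0.08 -0.45 -0.16]
```

```bash
python3 -m pendant '[[[0,0,0,0],[0,0,0,0],[0,0,0,0],[0,0,0,0],[0,0,0,0],[0,0,0,0],[0,0,0,0],[0,0,0,0],[0,0,0,0],[0,0,0,0]]]' -0.6 20
python3 st.py; python3 - <<'E'
from h import *
cv2.imwrite("pics/w6.png",snapshot("wrist")[:,:,::-1])
cv2.imwrite("pics/s6.png",cv2.resize(snapshot("side")[160:280,195:305,::-1],None,fx=5,fy=5))
E
```

```text
time: 10.45
tool_pos: [597.9, 41.5, 180.3]
tcp_rot: [-178.7, 0.7, 25.7]
ft_force: [0.1, 0.0, 0.9]
finger_gap: 17.3
t 10.45 swivel(tcp) 0.504 r 101.5 yaw err -0.6 z 180.3
F tool x 0.1 y -0.0 up 0.9 gap 17.3 [-0.03 -0.03  0.01]
```

View pics/w6.png

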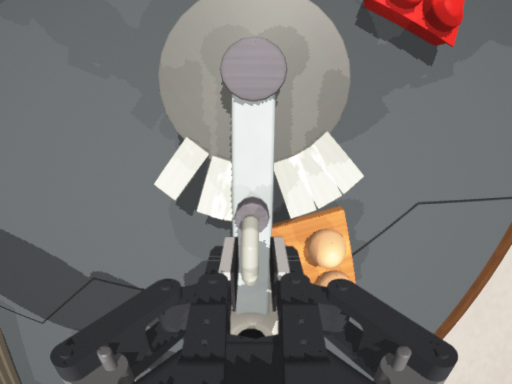

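View pics/s6.png

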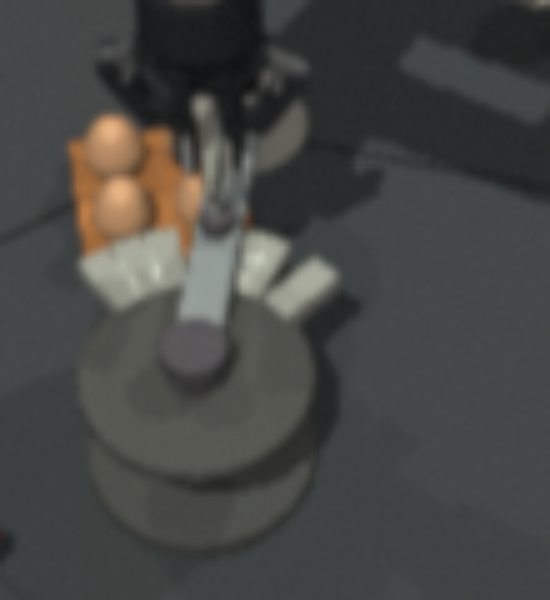

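```bash
python3 - <<'E'
from h import *
im=cv2.imread("pics/w6.png")[110:260,150:370]
cv2.imwrite("pics/w6z.png",cv2.resize(im,None,fx=3.6,fy=3.6,interpolation=cv2.INTER_CUBIC))
s=sense()
for a in (0.66,0.70,0.8,0):
  th=np.radians(-92.6)+a
  print(a,[(( wproj([553+r*np.cos(th),132.5+r*np.sin(th),100],s)-[150,110])*3.6).round() for r in (85,120)])
E
```

```text
0.66 [array([440., 253.]), array([463., 400.])]
0.7 [array([456., 250.]), array([484., 396.])]
0.8 [array([494., 241.]), array([535., 384.])]
0 [array([190., 213.]), array([126., 346.])]
```

View pics/w6z.png

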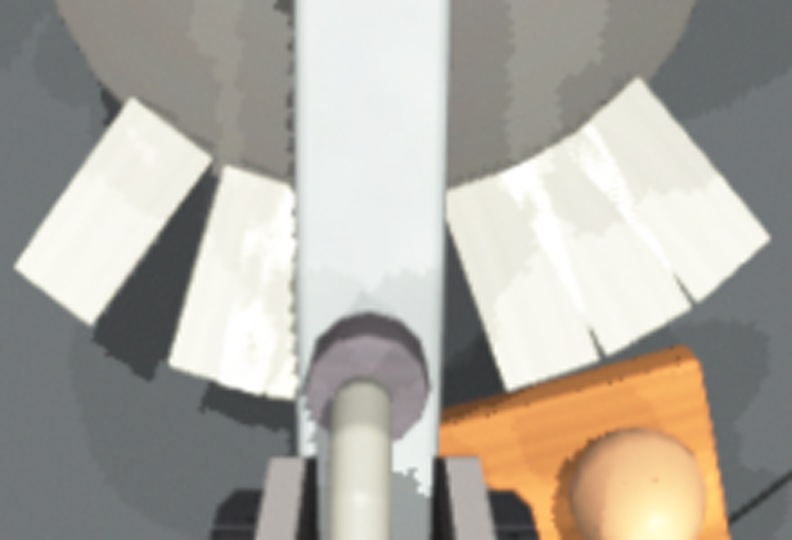

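The working notch shows at (470,370) in the zoom, at about 0.66 rad. The ring is loose between the fingers, with the pin resting on the plate. I'll lower slightly and push gently with the trailing finger.

```bash
python3 -m pendant '[[[0,0,0.06,0],[0,0,0.06,0],[0,0,0.06,0],[0,0,0.06,0],[0,0,0,0],[0.05,0,0,-0.12],[0.05,0,0,-0.12],[0.05,0,0,-0.12],[0.05,0,0,-0.12],[0.05,0,0,-0.12]]]'
python3 st.py
```

```text
time: 11.38
tool_pos: [600.5, 43.3, 174.0]
tcp_rot: [-178.6, 0.9, 28.6]
ft_force: [-4.6, -0.6, 2.5]
finger_gap: 17.0
t 11.3833 swivel(tcp) 0.535 r 101.1 yaw err 0.6 z 174.0
F tool x -4.4 y -1.6 up 2.5 gap 17.0 [-0.25  0.68 -0.07]
```

```bash
python3 -m pendant '[[[0.06,0,0,-0.15],[0.06,0,0,-0.15],[0.06,0,0,-0.15],[0.06,0,0,-0.15],[0.06,0,0,-0.15],[0.06,0,0,-0.15],[0.06,0,0,-0.15],[0.06,0,0,-0.15],[0.05,0,0,-0.1],[0.05,0,0,-0.1]]]'
python3 st.py
```

```text
time: 12.22
tool_pos: [604.3, 46.1, 173.7]
tcp_rot: [-178.2, 1.7, 35.7]
ft_force: [-6.5, -3.5, 3.9]
finger_gap: 17.1
t 12.2167 swivel(tcp) 0.582 r 100.5 yaw err 5.0 z 173.7
F tool x -7.3 y -1.0 up 3.9 gap 17.1 [-0.47  0.93 -0.07]
```

```bash
python3 -m pendant '[[[0.08,0,0,0],[0.08,0,0,0],[0.08,0,0,0],[0.08,0,0,-0.05],[0.08,0,0,-0.05],[0.08,0,0,-0.05],[0.08,0,0,-0.05],[0.08,0,0,-0.05],[0.08,0,0,-0.05],[0.08,0,0,-0.05]]]'
python3 st.py
```

```text
time: 13.05
tool_pos: [616.6, 54.0, 173.5]
tcp_rot: [-178.2, 2.0, 37.6]
ft_force: [-4.0, -2.3, 2.6]
finger_gap: 16.9
t 13.05 swivel(tcp) 0.726 r 101.0 yaw err -1.4 z 173.5
F tool x -4.6 y -0.6 up 2.6 gap 16.9 [-0.49  0.6   0.06]
```

```bash
python3 - <<'E'
from h import *
cv2.imwrite("pics/w7.png",cv2.resize(snapshot("wrist")[110:260,150:370,::-1],None,fx=3.6,fy=3.6,interpolation=cv2.INTER_CUBIC))
cv2.imwrite("pics/s7.png",cv2.resize(snapshot("side")[160:280,195:305,::-1],None,fx=5,fy=5))
E
python3 st.py
```

```text
t 13.15 swivel(tcp) 0.725 r 101.0 yaw err -1.3 z 173.5
F tool x -1.8 y -0.4 up 1.9 gap 16.9 [-0.23  0.28  0.02]
```

View pics/w7.png

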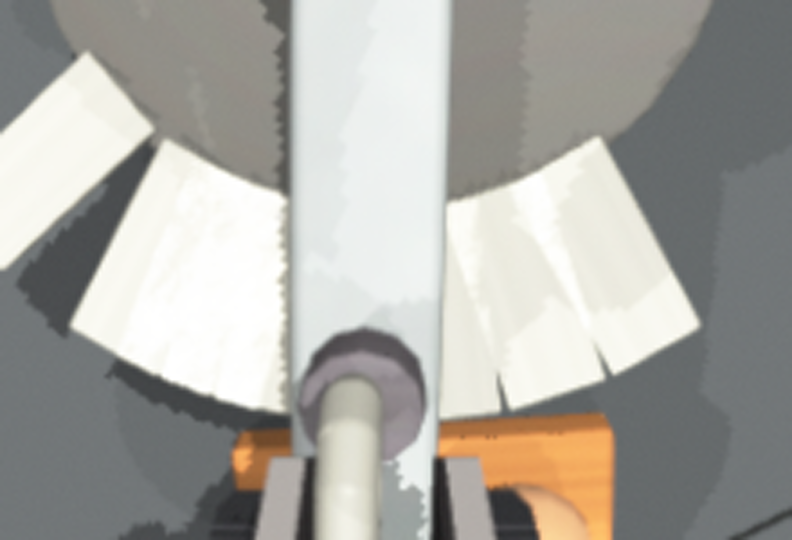

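View pics/s7.png

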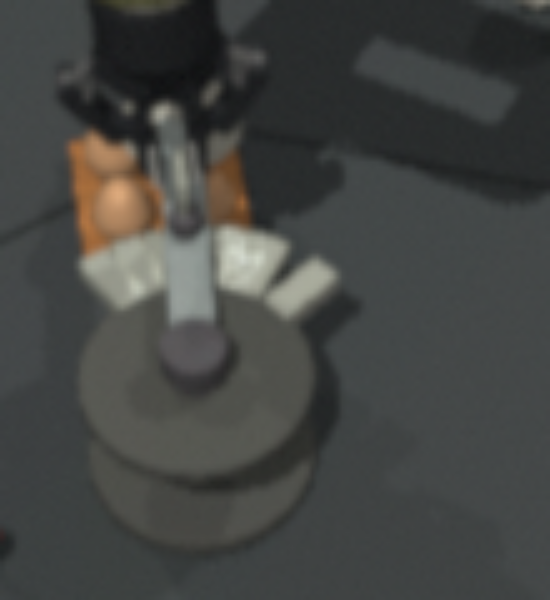

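```bash
cat > an.py <<'E'
from h import *
import sys
s=sense()
def armang(l0,l1,r0,r1,off=(150,110),f=3.6):
    def z(p):
        u=(np.array(p)+.5)/f-.5+off; o,d=wray(*u,s); return (o+d*(122-o[2])/d[2])[:2]
    a=(z(l0)+z(r0))/2;b=(z(l1)+z(r1))/2;d=b-a
    A=np.degrees(np.arctan2(d[1],d[0])); e=b-[553,132.5]; B=np.degrees(np.arctan2(e[1],e[0]))
    print("arm angle",np.radians(A+92.6),np.radians(B+92.6))
    return B
E
python3 - <<'E'
from an import *
B=armang((293,50),(290,400),(449,50),(439,400))
t=np.radians(B)
for lift in(0,10):
  for r,h,n in((82,175,"inner end"),(100,191,"crown"),(100,138,"housing")):
    print(lift,n,((wproj([553+r*np.cos(t),132.5+r*np.sin(t),h+lift*(n!="housing")],s)-[150,110])*3.6).round())
E
```

```text
arm angle 0.6821140138874795 0.6787392820209119
0 inner end [350. 389.]
0 crown [341. 553.]
0 housing [360. 406.]
10 inner end [346. 416.]
10 crown [337. 591.]
10 housing [360. 406.]
```

```bash
python3 -m pendant '[[[0.07,0,0,0],[0.07,0,0,0],[0.07,0,0,0],[0.07,0,0,0],[0.07,0,0,0],[0.07,0,0,0],[0.07,0,0,0],[0.07,0,0,0],[0.07,0,0,0],[0.07,0,0,0]]]'
python3 st.py
```

```text
time: 13.98
tool_pos: [617.1, 54.3, 173.3]
tcp_rot: [-177.9, 3.7, 37.4]
ft_force: [-7.8, -4.3, 5.0]
finger_gap: 17.5
t 13.9833 swivel(tcp) 0.732 r 101.1 yaw err -2.0 z 173.3
F tool x -8.8 y -1.3 up 5.0 gap 17.5 [-0.78  1.35  0.04]
```

```bash
python3 -m pendant '[[[-0.1,0,0,0],[-0.1,0,0,0],[0,0,0,0],[0,0,0,0],[0,0,0,0],[0,0,0,0],[0,0,-0.1,0],[0,0,-0.6,0],[0,0,-1,0],[0,0,-1,0]]]' 0.3
python3 st.py; python3 - <<'E'
from h import *
cv2.imwrite("pics/w8.png",snapshot("wrist")[:,:,::-1])
cv2.imwrite("pics/s8.png",cv2.resize(snapshot("side")[160:280,195:305,::-1],None,fx=5,fy=5,interpolation=cv2.INTER_CUBIC))
E
```

```text
time: 14.82
tool_pos: [615.4, 53.2, 224.5]
tcp_rot: [-177.5, 4.0, 37.4]
ft_force: [0.0, -0.6, -0.2]
finger_gap: 55.4
t 14.8167 swivel(tcp) 0.713 r 100.9 yaw err -0.8 z 224.5
F tool x -0.3 y 0.5 up -0.2 gap 55.4 [-0.04 -0.07  0.02]
```

View pics/w8.png

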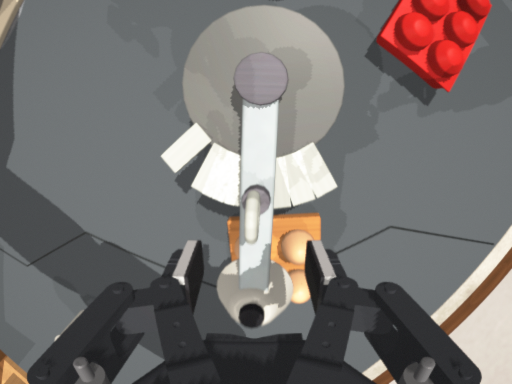

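View pics/s8.png

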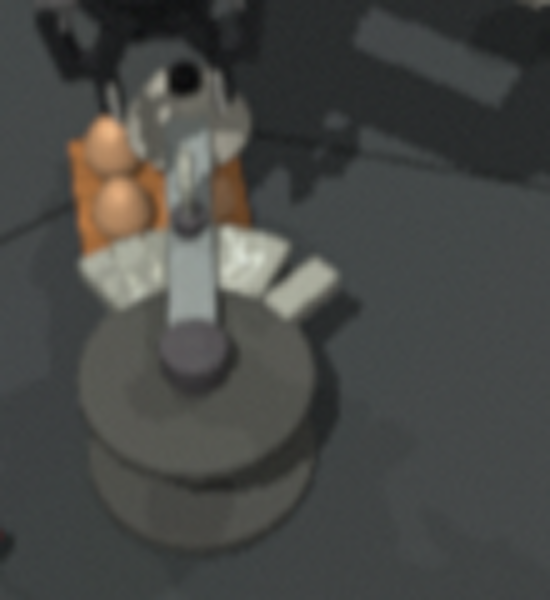

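```bash
python3 -m pendant '[[[0,0,-1,0],[0,0.5,-1,0],[0,0.5,-1,0],[0,0.5,0,0],[0,0.5,0,0],[0,0,0,0],[0,0,0,0],[0,0,0,0],[0,0,0,0],[0,0,0,0]]]'
python3 st.py; python3 - <<'E'
from h import *
S=snapshot("side");s=sense();W=snapshot("wrist")
cv2.imwrite("pics/w9.png",cv2.resize(W[80:240,180:330,::-1],None,fx=3.7,fy=3.7,interpolation=cv2.INTER_CUBIC))
cv2.imwrite("pics/s9.png",cv2.resize(S[180:225,215:255,::-1],None,fx=13,fy=13,interpolation=cv2.INTER_CUBIC))
cv2.imwrite("pics/t9.png",snapshot("top")[:,:,::-1])
a=np.radians(-92.6)+.68;d=np.array([np.cos(a),np.sin(a),0]);c=np.array([553,132.5,0])+100*d
for L in(0,10):
  for n,P in(("crown",c+[0,0,191.5+L]),("outer",c+19.5*d+[0,0,172+L]),("inner",c-19.5*d+[0,0,172+L]),("house",c+[0,0,138])):
    print(L,n,"side",((proj("side",P)-[215,180])*13).round(),"wrist",((wproj(P,s)-[180,80])*3.7).round())
E
```

```text
time: 15.75
tool_pos: [647.1, 22.2, 289.6]
tcp_rot: [-177.8, 3.5, 37.5]
ft_force: [0.2, 0.2, 0.1]
finger_gap: 55.8
t 15.75 swivel(tcp) 0.752 r 145.0 yaw err -3.0 z 289.6
F tool x 0.3 y -0.0 up 0.1 gap 55.8 [-0.01 -0.08 -0.02]
0 crown side [206. 158.] wrist [261. 240.]
0 outer side [207. 150.] wrist [265. 309.]
0 inner side [214. 271.] wrist [268. 149.]
0 house side [217. 298.] wrist [275. 216.]
10 crown side [204. 131.] wrist [258. 245.]
10 outer side [205. 123.] wrist [263. 317.]
10 inner side [211. 245.] wrist [266. 151.]
10 house side [217. 298.] wrist [275. 216.]
```

View pics/s9.png

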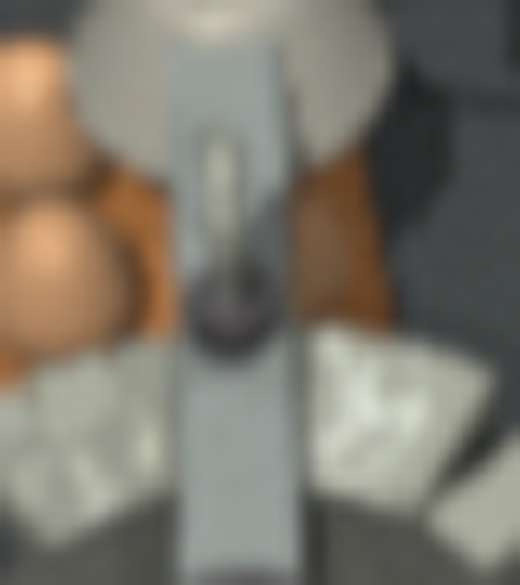

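View pics/w9.png

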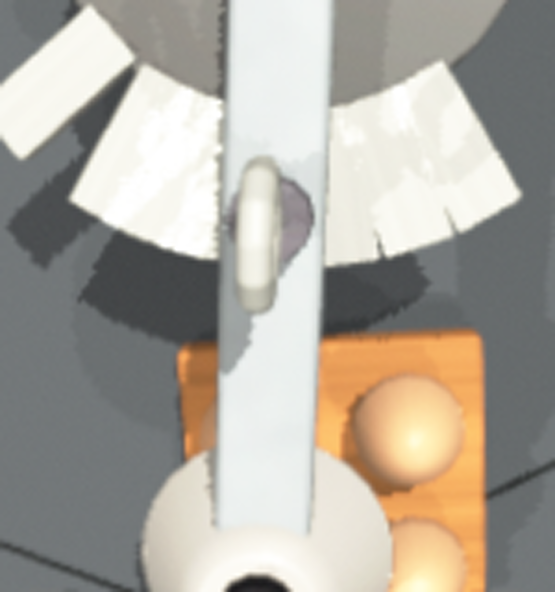

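View pics/t9.png

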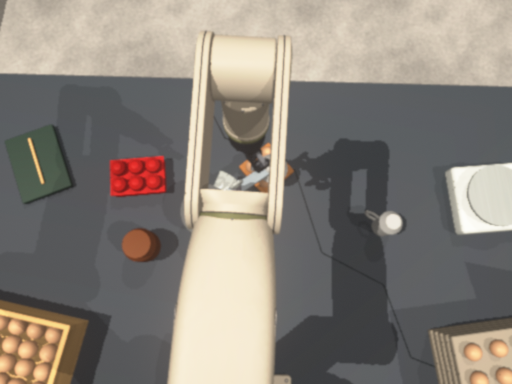

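In the side zoom the ring's top is at y≈133, against a predicted 130 for home and 104 for unseated. In the wrist view its outer end is at y≈311, against 310 and 318. So the pin is home at about 0.68 rad. The jar, egg box and candler are at the same top-view pixels as at the start, and the gripper is clear.

```bash
python3 -c "
from bench import *
print(hand_in(), sense()['time'])"
```

```text
the job is handed in; nothing more can be done
the job is handed in; nothing more can be done
```

The lamp arm is now in the working notch with the pin home, and I handed the job in with the robot clear at about 16 s; no verdict came back.

**What I did:** I pinched the ring, lifted it about 15 mm and swung the arm to about 0.48 rad. I then lowered the pin towards the plate and let go. With the fingers loose, I nudged the ring on until the pin dropped and stopped the arm at about 0.68 rad. Then I backed off and withdrew.

**Last checks:**
- **Pin home:** the ring's height in the side and wrist views matches home, not 10 mm above it. A further gentle push at about 9 N barely moved the arm (0.6 mm of 14 mm commanded). I did not test it backwards.
- **Forces:** the highest reading was about 10 N, but I only read forces at the end of each move, not during it.
- **Bystanders:** the jar, egg box and hand candler showed no movement in the top view.
- **Unexpected:** when the fingers opened on the ring, the tool sprang up about 7 mm, and the ring stayed between the fingers. No check failed.

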